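# Fit the step drill in the bench collet

## Robot

A 7-joint arm with a two-finger parallel gripper is mounted at the origin on the work surface. World frame = base frame: x ahead of the robot, y to its left, z up, the work surface at z = 0. Lengths are in mm, angles in rad, forces in N, time in s.
With the tool pointing down it reaches from about 400 to 875 mm from the base axis. Payload 4.4 kg.
Tool frame: the origin (TCP) lies midway between the tips of the shut fingers; the grasp point (between the pads) lies 19 mm behind it; y points along the fingers, x is the direction in which the jaws open and shut, and the axes are right-handed (so a half turn about y gives the same grasp; the last joint's range is limited). The gripper opens to 85 mm and grips with 20 to 120 N. Pads are 22 mm wide; open, the fingers measure 114 mm over their backs; the gripper's body (76 mm by 85 mm) begins 54 mm behind the grasp point. The pads swing forward as they close: fully open they stand 13 mm farther back than shut.
Start: joints at [1.156, 0.628, 0.038, 1.517, -0.027, 0.996, -0.02], TCP at [222.179, -610.864, 231.313] pointing down, gripper open.
Joint ranges: [-3.06, 3.06], [-0.37, 2.12], [-1.25, 1.32], [0.18, 2.47], [-1.1, 4.24], [0.23, 1.98], [-2.94, 2.94]. Speed limits (rad/s): [2.57, 2.57, 3.14, 3.14, 3.14, 3.14, 3.14].

## Interface

Orientations are given as a rotation vector (axis times angle).
In Python, from bench import robot gives the robot as it stands. The module is installed in compiled form; this text tells all that it offers.
- The arm moves only by the tool servo_tool, never from a script. Its argument "commands" is a list of rows, each a list of 6 numbers: the shift along the tool's x, y, z in m, then the turn, a rotation vector about the tool's x, y, z in rad. In form: [[tx, ty, tz, wx, wy, wz], ...]. A call has 1 to 5 rows; each row shifts and turns the commanded pose from where the row before left it, along the tool's axes as they then stand; what a row does not reach is not made up. A row lasts 1/10 s, in which the tool goes at most 50 mm and 8.59 degrees, less where a joint would pass 70% of its speed; a pose out of reach is approached as far as the arm can. A call with a gripper value outside its range is refused whole. "grip" is the closure, from -1 (fully open) to 1 (shut), set as the call begins (left out, the last holds). The fingers move at their own pace and stop on an object; the grip force is fixed at half the most. Time passes only in rows, so rows that do not move let the fingers close. It gives the time, the measured TCP pose, the force and the opening at its end, in the units of the state.
- robot.get_state(): the state, without advancing time (a new reading comes with each control period).
- robot.camera(name): name is "scene" or "top"; returns the picture (384x512x3 uint8, blue, green, red); there is no depth.
- robot.get_calibration(name): a dict with "intrinsics" (3x3 intrinsics, pixels), "k1" (the pictures are not rectified: a ray, as slopes to the right and down, at radius r is drawn at 1 + k1 r^2 times it, then the intrinsics apply), "R" (3x3) and "t" (3): a world point X has camera coordinates R X + t. Camera axes: x right, y down, z forward; pixel columns grow to the right and rows downward; lengths in mm; the calibration is good to about 2 mm. A picture is of the moment at which its call begins. get_calibration takes no time and is no camera call.
- robot.job_done(): hands the job in, once; it reports no verdict.
The state is a dict: "time_s": time; "qpos": joint angles; "joint_vel": joint speeds; "tau": joint torques, N m; "ee_pos": TCP position; "tool_rot": TCP orientation; "force": force on the tool from outside, world axes, zero at the start; "ft_torque": the same for the moment, N m; "opening": finger opening in mm.
Only numpy, scipy, OpenCV 4.12 (cv2) and the standard library are available. Lean on these libraries where they do the work, as an engineer would, in place of code of your own. Each camera call takes 0.05 s, during which the arm holds its last target.

## Task

Take the step drill (the bit with the stepped, stair-like tip) from the bit rack and set it upright, shank down, into the collet of the round stand until its shoulder sits flat on the collet face, and let go. Then turn the collet nut clockwise (seen from above) by pushing its lever as far as it will go, so that the jaws grip the shank. Leave the other bits in the rack and the other things on the bench where they are.

Things in the scene. Friction and masses are not known exactly. Their poses are not given: they have to be found in the camera images.
- step_bit_mid (a point): Centre (half-way up, on the axis) of the step drill: a loose steel bit 78 mm long, 90 g, upright in a rack hole, stepped stair-like tip up. Grip it by the upper part of its dark body. The shoulder (flat underside of the body) is 11 mm below this point, the body's upper end 19 mm above it. With the shoulder on the collet face this point is 11 mm above collet_mouth.
- step_bit: The step drill's own frame: origin at the centre of the shank's foot, 39 mm below step_bit_mid, z along its axis to the tip. From the foot up: shank 8 mm diameter, 28 mm long, foot chamfered 2 mm; dark cylindrical body 18 mm diameter, 30 mm long; stepped tip 20 mm long, from 16 down to 6 mm diameter.
- rack: Fixed grey bit rack, 48 x 156 mm, 34 mm high, origin at the centre of its underside. Three holes (9 mm diameter, 20 mm deep) in a row along its y axis at y = -50, 0, +50 mm; bits stand in them with 8 mm of shank showing between rack top and shoulder. Which bit is in which hole varies.
- cone_bit_mid (a point): Centre of a bystander bit in the rack: same shank, body and length as the step drill, but with a smooth pointed cone tip. Stays in the rack.
- flat_bit_mid (a point): Centre of a bystander bit in the rack: same shank, body and length, but with a plain 11 mm diameter flat-ended cylindrical tip. Stays in the rack.
- collet_mouth (a point): Centre of the collet's mouth, on the flat steel face (29 mm diameter) at the top of the fixed upright stand, 95 mm above the bench; z up. Its bore is 10.4 mm diameter and deeper than the shank; three brass jaws lie in it from 11 to 29 mm below the face. The stand has a round base 92 mm diameter, 14 mm high, and a round column 40 mm diameter.
- nut (a joint): Turn of the collet nut, rad, 0 to 1.3, growing clockwise seen from above; starts loose, 0 to 0.3. The nut is a dark ring 48 mm diameter, 5 to 27 mm below the face, turning about the collet's vertical axis. With the shank in, the jaws touch it at about 0.75 and grip by 1.1; 1.3 is the end stop. It stays where it is left (friction 0.3 N m: 4 to 8 N at the lever).
- lever_push (a point): Point on the centre line of the nut's lever, 68 mm from the collet axis: a good place to push. The lever is a level steel bar 10 mm thick pointing from the axis through this point, 15 mm below the face (80 mm above the bench), ending in a 20 mm black ball 90 mm from the axis. It swings with the nut.
- spool: Bystander: solder spool, 52 mm diameter, 40 mm high, origin at the centre of its underside.
- driver: Bystander: screwdriver lying flat, 170 mm long, along its x axis.
- tweezers: Bystander: flat tweezers, about 134 mm long along x, 5 mm high.
- bottle: Bystander: small white bottle, 44 mm diameter, 95 mm high, origin at the centre of its underside.
- tray: Fixed grey component tray, 100 x 140 mm, 28 mm high, origin at the centre of its underside.
- jar: Bystander: white plastic jar, 60 mm diameter, 70 mm high, origin at the centre of its underside.
- jaw_a: One of the three small brass jaws inside the collet bore (18 mm tall); all three close inward together as the nut turns and press on the shank. Its origin is that of the stand: the centre of the stand's underside.
Mind the look-alikes: they are no part of the job. What is shaped like the part that bears collet_mouth but brown or purple is not meant.

How it is judged:
By the outcome, as a careful person would: the job done as asked, in the order asked, and still so for the second after the job is handed in, with the robot touching nothing.
It also fails if it takes over 58 s, if anything falls off the work surface, if the arm or the gripper's body presses on something with over 40 N, if the wrist force passes 120 N, or if a joint passes its speed limit or range.

## Working session

There is one attempt and no reset: what is moved stays moved. The work goes in short steps, Python scripts to look and compute and a tool call to move; the robot and the scene stay as the last step left them, time stands still between calls to the robot, and variables do not carry over. Pictures are saved under pics/ and viewed, and the job is handed in when it is done.

Besides the shell and the picture viewer there is one more tool, called after "Emit:" as name([rows], argument=value, ...), one row to a line, values as JSON. servo_tool: Moves the arm, as the interface text tells. Its arguments: {"type":"object","properties":{"commands":{"type":"array","items":{"type":"array","items":{"type":"number"}}},"grip":{"type":"number"}},"required":["commands"]}

```bash
mkdir -p pics; cat > h.py <<'E'
import numpy as np, cv2
from bench import robot
E
python3 - <<'E'
from h import *
for n in ["scene","top"]:
    im=robot.camera(n); cv2.imwrite(f"pics/{n}0.png",im)
    c=robot.get_calibration(n); print(n,c)
s=robot.get_state(); print(s)
E
```

```text
scene {'intrinsics': array([[386.16119886,   0.        , 260.01293629],
       [  0.        , 386.16119886, 193.18758978],
       [  0.        ,   0.        ,   1.        ]]), 'k1': -0.09163897009404205, 'R': array([[ 0.52538276,  0.85086286,  0.002312  ],
       [ 0.71535235, -0.4402345 , -0.54264593],
       [-0.46069944,  0.28675071, -0.83995836]]), 't': array([-313.22524781, -366.34782971, 1371.80808156])}
top {'intrinsics': array([[350.43003359,   0.        , 261.50861947],
       [  0.        , 350.43003359, 193.18985018],
       [  0.        ,   0.        ,   1.        ]]), 'k1': -0.028595274031381186, 'R': array([[ 0.02790231, -0.99960165,  0.00424274],
       [-0.98092264, -0.0281973 , -0.19234264],
       [ 0.19238566,  0.001205  , -0.98131866]]), 't': array([-3.83672929e-02,  5.93189242e+02,  1.11981918e+03])}
{'time_s': 0.1, 'qpos': array([ 1.15619673,  0.62923445,  0.03843871,  1.518243  , -0.0270233 ,
        0.99629693, -0.02000774]), 'joint_vel': array([-5.25889880e-04, -2.73477790e-03, -1.96674300e-03, -3.00381586e-03,
        1.36361752e-03, -2.76492352e-05, -2.60336712e-04]), 'tau': array([ 3.34013777e-03, -5.64527929e+01,  1.23055849e+00, -1.93971634e+01,
        1.12292968e-02,  5.48025899e-03,  1.71689010e-05]), 'ee_pos': array([ 222.0039289 , -610.33423362,  230.50135173]), 'tool_rot': array([-1.35327029,  0.94953335, -0.94728719]), 'force': array([0.27284933, 0.72553112, 0.51845812]), 'ft_torque': array([-0.01825156, -0.01231362, -0.02506204]), 'opening': 85.15961455711495}
```

View pics/scene0.png

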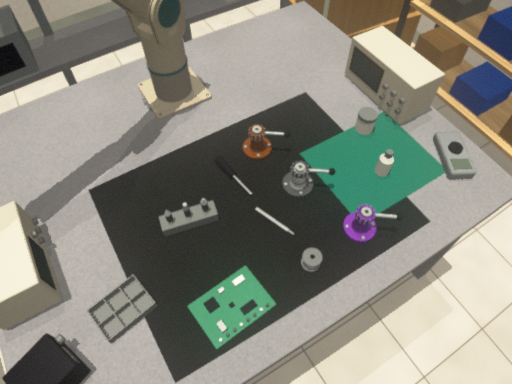

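View pics/top0.png

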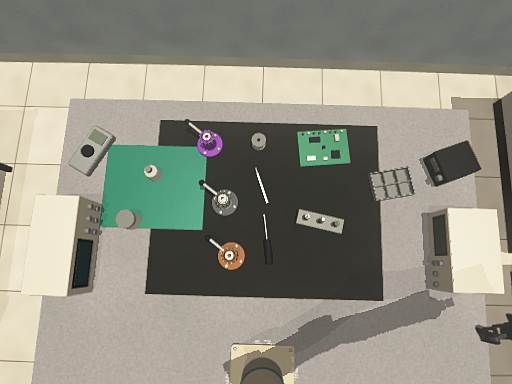

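```bash
python3 - <<'E'
import cv2,numpy as np
s=cv2.imread("pics/scene0.png");t=cv2.imread("pics/top0.png")
a=cv2.resize(s[185:245,150:230],None,fx=5,fy=5,interpolation=cv2.INTER_CUBIC)
b=cv2.resize(t[195:245,285:355],None,fx=5,fy=5,interpolation=cv2.INTER_CUBIC)
c=cv2.resize(s[145:205,270:350],None,fx=5,fy=5,interpolation=cv2.INTER_CUBIC)
d=cv2.resize(t[170:220,185:255],None,fx=5,fy=5,interpolation=cv2.INTER_CUBIC)
W=np.zeros((600,800,3),np.uint8)
W[:300,:400]=a;W[:250,400:750]=b;W[300:,:400]=c;W[300:550,400:750]=d
cv2.imwrite("pics/crop0.png",W)
E
```

```text
(no output)
```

View pics/crop0.png

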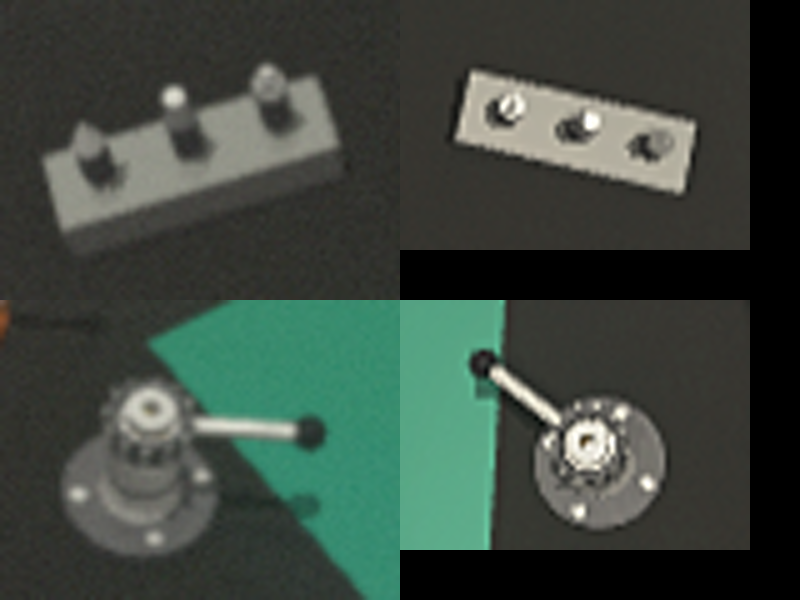

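```bash
python3 - <<'E'
import cv2,numpy as np
s=cv2.imread("pics/scene0.png");t=cv2.imread("pics/top0.png")
a=cv2.resize(s[190:220,155:215],None,fx=13,fy=10,interpolation=cv2.INTER_CUBIC)
b=cv2.resize(t[205:235,290:350],None,fx=13,fy=10,interpolation=cv2.INTER_CUBIC)
cv2.imwrite("pics/crop1.png",np.vstack([a,b]))
E
```

```text
(no output)
```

View pics/crop1.png

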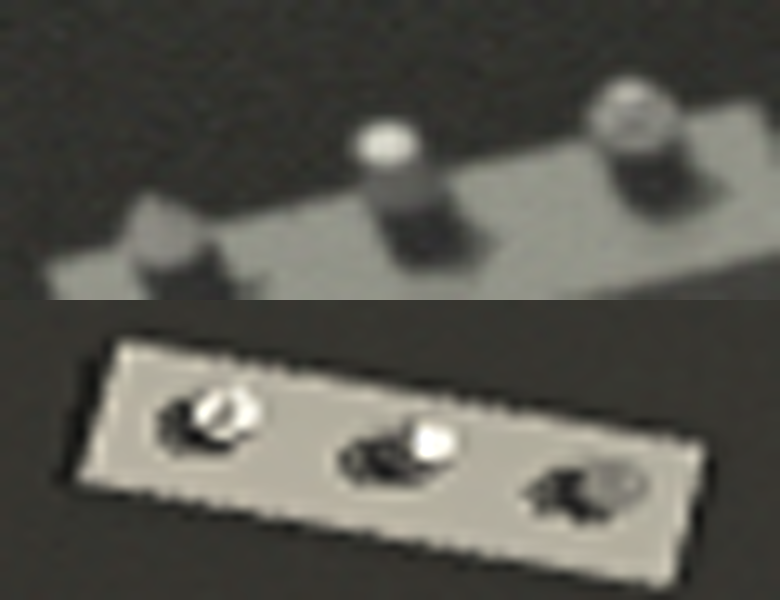

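```bash
cat >> h.py <<'E'
def ray(n,uv):
    c=robot.get_calibration(n);K=c["intrinsics"]
    d=(np.array(uv,float)-K[:2,2])/np.array([K[0,0],K[1,1]])
    k=c["k1"]; u=d.copy()
    for _ in range(20): u=d/(1+k*(u@u))
    R=c["R"];t=np.array(c["t"]).ravel()
    v=R.T@np.array([u[0],u[1],1]); return -R.T@t, v
def onz(n,uv,z):
    o,v=ray(n,uv); return o+v*(z-o[2])/v[2]
def two(uvs,uvt):
    o1,v1=ray("scene",uvs);o2,v2=ray("top",uvt)
    A=np.stack([v1,-v2],1);x=np.linalg.lstsq(A,o2-o1,rcond=None)[0]
    p,q=o1+x[0]*v1,o2+x[1]*v2
    return (p+q)/2,np.linalg.norm(p-q)
def proj(n,X):
    c=robot.get_calibration(n);K=c["intrinsics"]
    p=c["R"]@np.array(X,float)+np.array(c["t"]).ravel();u=p[:2]/p[2];u=u*(1+c["k1"]*(u@u))
    return u*K[0,0]+K[:2,2]
def blob(im,lo,hi,roi,big=True):
    x0,y0,x1,y1=roi;m=cv2.inRange(im[y0:y1,x0:x1],lo,hi)
    n,l,s,c=cv2.connectedComponentsWithStats(m)
    i=1+np.argmax(s[1:,4]);return c[i]+[x0,y0],s[i],(l==i)
E
python3 - <<'E'
from h import *
s=cv2.imread("pics/scene0.png");t=cv2.imread("pics/top0.png")
# rack top face in both views
for n,im,roi,th in(("top",t,(285,195,355,245),110),("scene",s,(150,185,230,245),85)):
    c,st,m=blob(im,(th-25,th,th-10),(255,255,255),roi)
    cn,_=cv2.findContours(m.astype(np.uint8),cv2.RETR_EXTERNAL,cv2.CHAIN_APPROX_NONE)
    pts=np.vstack(cn).reshape(-1,2)+[roi[0],roi[1]]
    W=np.array([onz(n,p,34)[:2] for p in pts],np.float32)
    print(n,st,cv2.minAreaRect(W))
g=cv2.cvtColor(s,cv2.COLOR_BGR2GRAY);gt=cv2.cvtColor(t,cv2.COLOR_BGR2GRAY)
np.set_printoptions(linewidth=250)
print(g[192:212,192:216]);print(gt[206:228,298:318])
print("nut scene");print(g[160:176,288:312]);print("top");print(gt[190:212,210:236])
E
```

```text
top [ 11  14  48  25 618] ((508.108642578125, -182.8107452392578), (156.26739501953125, 49.75571060180664), 78.19219207763672)
scene [  9  13  59  34 884] ((501.0483703613281, -178.1371307373047), (157.15293884277344, 71.02760314941406), 78.0962905883789)
[[ 51  52  51  49  49  51  50  47  51  47  48  49  46  48  49  49  49  47  51  50  50  45  47  48]
 [ 48  46  48  54  53  50  49  52  51  47  46  50  45  48  47  50  48  45  48  47  49  49  48  48]
 [ 56  47  51  50  49  49  45  50  49  50  51  50  50  48  49  47  48  47  48  49  48  46  43  48]
 [ 50  50  51  49  49  50  51  50  46  54  49  48  50  50  48  48  47  50  48  49  47  48  49  49]
 [ 54  52  52  51  48  50  46  45  50  49  49  52  51  47  48  44  48  45  49  48  49  49  51  50]
 [ 50  50  48  48  49  48  47  50  49  54  70  80  66  52  47  48  46  50  50  49  49  49  48  47]
 [ 49  46  46  50  51  50  50  50  52  81 126 143 118  78  54  50  47  46  50  51  49  47  51  49]
 [ 47  51  50  51  49  48  48  45  64 111 163 176 149 112  81  49  48  48  52  59  62  55  51  47]
 [ 46  50  46  49  48  48  48  53  87 129 148 146 12
[... 6217 characters left out ...]
  93 100 106 107  40  77  84 133 148 111 106 159 201 136]
 [ 53  47  76 118 117 118 109  72  67 113 141 126  58  46 103  89  64 110 114 143 132 114 108 218 255 200]
 [ 54  52  56 121 116 119  86  90  87  91  95 104 106  90  88  91 107 138 143 133 115 116 111 144 246 199]
 [ 54  52  46 108 119 120 118 122 120 115  82 110 117 119 105 121 134 143 131 115 118 115 115 106 129 116]
 [ 56  54  50  56 112 121 117 117 117 111 112 113 113 126  98 136 114 117 114 115 119 116 118 117 121 102]
 [ 56  54  52  48  69 118 121 117 114 123 123 137 111 114 118 115 119 119 116 115 120 118 118 125 115  52]
 [ 54  54  53  52  44  95 121 119 111 165 201 221 107 113 118 117 119 121 118 116 119 122 123 119  68  48]]
```

```bash
python3 - <<'E'
from h import *
from scipy.spatial.transform import Rotation as Ro
s=cv2.imread("pics/scene0.png");t=cv2.imread("pics/top0.png")
np.set_printoptions(precision=1,suppress=True)
print("tip",two((203,198.6),(307.3,215.9)),onz("scene",(203,198.6),92),onz("top",(307.3,215.9),92))
H=np.array([518.3,-133.9])
print("pred hole tip", proj("scene",[*H,92]),proj("top",[*H,92]))
ctr=[]
for n,im,roi in(("top",t,(216,193,229,205)),("scene",s,(293,160,306,172))):
    x0,y0,x1,y1=roi;g=cv2.cvtColor(im,cv2.COLOR_BGR2GRAY)[y0:y1,x0:x1]
    m=(g>160).astype(np.uint8);cn,_=cv2.findContours(m,cv2.RETR_EXTERNAL,cv2.CHAIN_APPROX_NONE)
    p=max(cn,key=cv2.contourArea).reshape(-1,2)+[x0,y0]
    e=cv2.fitEllipse(p.astype(np.float32));W=np.array([onz(n,q,95)[:2] for q in p],np.float32)
    print(n,e,cv2.minEnclosingCircle(W),onz(n,e[0],95));ctr.append(e[0])
    # stand base check
print(two(ctr[1],ctr[0]))
for n,im,roi in(("top",t,(194,176,210,192)),("scene",s,(322,162,342,180))):
    c,st,m=blob(im,(0,0,0),(45,45,45),roi);print("ball",n,c,st,onz(n,c,80))
st=robot.get_state();R=Ro.from_rotvec(st["tool_rot"]).as_matrix();print(R)
E
```

```text
tip (array([ 517.3, -131.7,   86.9]), np.float64(3.9667832467395767)) [ 521.4 -130.8   92. ] [ 515.9 -132.9   92. ]
pred hole tip [201.4 198.3] [307.6 215.2]
top ((222.37704467773438, 198.66282653808594), (9.137861251831055, 9.409392356872559), 63.00737380981445) ((564.1923217773438, 142.89065551757812), 16.344470977783203) [563.9 143.   95. ]
scene ((299.64410400390625, 166.395263671875), (6.894853115081787, 9.258382797241211), 97.34660339355469) ((569.2311401367188, 145.65721130371094), 13.305353164672852) [569.7 145.5  95. ]
(array([566. , 145.7,  90. ]), np.float64(4.841543230140935))
ball top [200.9 182.3] [ 5  4  5  5 13] [619.5 218.5  80. ]Traceback (most recent call last):
  File "<stdin>", line 18, in <module>
  File "h.py", line 24, in blob
    i=1+np.argmax(s[1:,4]);return c[i]+[x0,y0],s[i],(l==i)
        ~~~~~~~~~^^^^^^^^^
    return _wrapfunc(a, 'argmax', axis=axis, out=out, **kwds)
    return bound(*args, **kwds)
ValueError: attempt to get argmax of an empty sequence
```

```bash
python3 - <<'E'
from h import *
from scipy.spatial.transform import Rotation as Ro
np.set_printoptions(precision=4,suppress=True)
st=robot.get_state();R=Ro.from_rotvec(st["tool_rot"]).as_matrix();print(R, st["ee_pos"])
for uv in((432,208),(430,290),(500,295)):
  print([onz("top",uv,z).round() for z in (0,150)])
a=np.radians(78.19);ey=np.array([np.cos(a),np.sin(a),0]);ex=np.array([np.sin(a),-np.cos(a),0])
for sg in(1,-1):
    x=ex*sg;y=np.array([0,0,-1.]);z=np.cross(x,y);T=np.stack([x,y,z],1)
    print(T,"tool rotvec",Ro.from_matrix(R.T@T).as_rotvec())
E
```

```text
[[ 0.3418 -0.0006  0.9398]
 [-0.9398  0.0016  0.3418]
 [-0.0017 -1.      0.    ]] [ 222.0039 -610.3342  230.5014]
[array([ 568., -586.,    0.]), array([ 543., -512.,  150.])]
[array([ 287., -562.,    0.]), array([ 297., -491.,  150.])]
[array([ 275., -803.,    0.]), array([ 286., -702.,  150.])]
[[ 0.9788  0.      0.2047]
 [-0.2047  0.      0.9788]
 [ 0.     -1.      0.    ]] tool rotvec [-0.0009 -1.0159 -0.0015]
[[-0.9788  0.     -0.2047]
 [ 0.2047  0.     -0.9788]
 [-0.     -1.     -0.    ]] tool rotvec [ 0.0018  2.1257 -0.001 ]
```

Emit:
servo_tool([
  [0,-0.015,0,0,-0.145,0],
  [0,-0.015,0,0,-0.145,0],
  [0,-0.015,0,0,-0.145,0],
  [0,-0.015,0,0,-0.145,0],
  [0,-0.015,0,0,-0.145,0],
], grip=-1)

```text
time_s: 0.6
ee_pos: [222.0, -610.5, 306.4]
tool_rot: [-1.535, 0.385, -0.384]
force: [-0.2, 1.0, -0.5]
opening: 85.1
```

Emit:
servo_tool([
  [0,-0.015,0,0,-0.145,0],
  [0,-0.015,0,0,-0.145,0],
  [0,0,0,0,0,0],
])

```text
time_s: 0.9
ee_pos: [222.5, -611.8, 338.0]
tool_rot: [-1.567, 0.161, -0.164]
force: [0.5, 0.1, 0.8]
opening: 85.4
```

```bash
cat >> h.py <<'E'
from scipy.spatial.transform import Rotation as Ro
np.set_printoptions(precision=4,suppress=True)
def st():
    s=robot.get_state();R=Ro.from_rotvec(s["tool_rot"]).as_matrix()
    print("t",s["time_s"],"pos",s["ee_pos"],"F",s["force"],"open",s["opening"]);print(R,s["qpos"]);return s,R
def to(target,xdir=None):
    s,R=st();d=R.T@(np.array(target)-s["ee_pos"]);print("tool shift mm",d)
    if xdir is not None:
        x=np.array([*xdir,0.]);x/=np.linalg.norm(x);y=np.array([0,0,-1.]);T=np.stack([x,y,np.cross(x,y)],1)
        print("turn",Ro.from_matrix(R.T@T).as_rotvec())
E
python3 -c "
from h import *
to([518.5,-133,200],(.9788,-.2047))"
```

```text
t 0.9 pos [ 222.4506 -611.7529  337.9933] F [0.4597 0.0571 0.7632] open 85.36077571361484
[[ 0.9787  0.0017  0.2053]
 [-0.2053 -0.0029  0.9787]
 [ 0.0023 -1.     -0.0025]] [ 1.313   0.5505 -0.2332  1.3623  0.1279  1.2401  0.8651]
tool shift mm [191.1195 137.0937 529.689 ]
turn [ 0.0025 -0.0007  0.0023]
```

Emit:
servo_tool([
  [0.0127,0,0.035,0,0,0],
  [0.0127,0,0.035,0,0,0],
  [0.0127,0,0.035,0,0,0],
  [0.0127,0,0.035,0,0,0],
  [0.0127,0,0.035,0,0,0],
])

```text
time_s: 1.4
ee_pos: [320.5, -450.9, 335.2]
tool_rot: [-1.563, 0.167, -0.165]
force: [0.4, -0.5, 0.5]
opening: 85.4
```

Emit:
servo_tool([
  [0.0127,0.014,0.035,0,0,0],
  [0.0127,0.014,0.035,0,0,0],
  [0.0127,0.014,0.035,0,0,0],
  [0.0127,0.014,0.035,0,0,0],
  [0.0127,0.014,0.035,0,0,0],
])

```text
time_s: 1.9
ee_pos: [418.3, -292.8, 264.9]
tool_rot: [-1.564, 0.167, -0.165]
force: [0.7, -0.7, 0.9]
opening: 85.2
```

Emit:
servo_tool([
  [0.0127,0.014,0.035,0,0,0],
  [0.0127,0.014,0.035,0,0,0],
  [0.0127,0.014,0.035,0,0,0],
  [0.0127,0.014,0.035,0,0,0],
  [0.0127,0,0.035,0,0,0],
])

```text
time_s: 2.4
ee_pos: [515.0, -134.6, 207.5]
tool_rot: [-1.564, 0.17, -0.162]
force: [0.8, -0.2, 0.2]
opening: 85.3
```

```bash
python3 -c "
from h import *
to([518.5,-133,130],(.9788,-.2047))"
```

```text
t 2.4 pos [ 515.014  -134.634   207.5348] F [ 0.8179 -0.2395  0.152 ] open 85.32595858640491
[[ 0.9778 -0.0052  0.2095]
 [-0.2095  0.0011  0.9778]
 [-0.0053 -1.     -0.    ]] [ 0.4117  0.5067 -0.3062  1.8619  0.2032  0.8088 -0.2112]
tool shift mm [ 3.4798 77.5173  2.3305]
turn [ 0.     -0.0049 -0.0053]
```

Emit:
servo_tool([
  [0.0035,0.02,0.0023,0,-0.005,-0.005],
  [0,0.03,0,0,0,0],
  [0,0.03,0,0,0,0],
  [0,0.017,0,0,0,0],
  [0,0,0,0,0,0],
])

```text
time_s: 2.9
ee_pos: [518.1, -134.3, 110.3]
tool_rot: [-1.565, 0.162, -0.159]
force: [-0.7, -1.1, 0.6]
opening: 85.7
```

```bash
python3 - <<'E'
from h import *
st()
s=robot.camera("scene");t=robot.camera("top");cv2.imwrite("pics/s1.png",s);cv2.imwrite("pics/t1.png",t)
a=cv2.resize(s[150:250,130:260],None,fx=6,fy=6,interpolation=cv2.INTER_CUBIC)
b=cv2.resize(t[180:260,270:370],None,fx=6,fy=6,interpolation=cv2.INTER_CUBIC)
cv2.imwrite("pics/c1s.png",a);cv2.imwrite("pics/c1t.png",b)
E
```

```text
t 2.9 pos [ 518.0528 -134.2613  110.2798] F [-0.6585 -1.0615  0.5716] open 85.68563938093428
[[ 0.9791 -0.0017  0.2034]
 [-0.2034  0.0002  0.9791]
 [-0.0017 -1.     -0.0001]] [ 0.3677  0.6492 -0.2513  1.9421  0.2758  0.585  -0.271 ]
```

View pics/c1s.png

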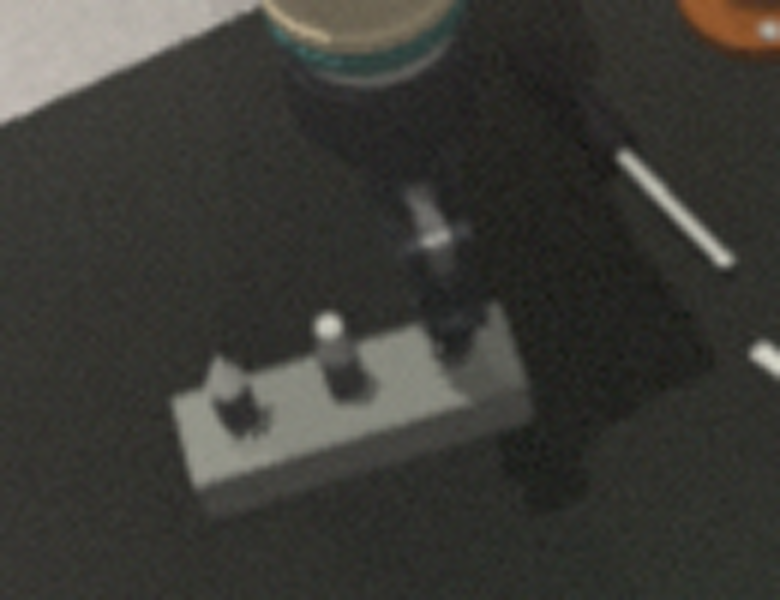

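View pics/c1t.png

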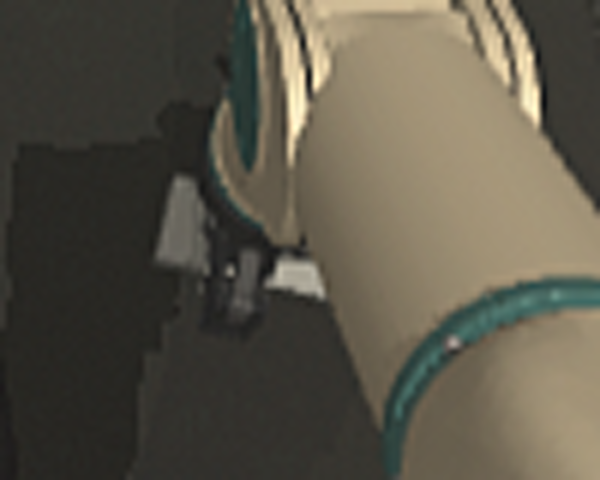

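Emit:
servo_tool([
  [0.0005,0.015,0.0019,0,0,0],
  [0,0.015,0,0,0,0],
  [0,0.015,0,0,0,0],
  [0,0.012,0,0,0,0],
  [0,0.007,0,0,0,0],
])

```text
time_s: 3.5
ee_pos: [522.3, -133.2, 49.3]
tool_rot: [-1.566, 0.155, -0.164]
force: [-0.4, -0.2, 0.3]
opening: 85.5
```

Emit:
servo_tool([
  [0,0,0,0,0,0],
  [0,0,0,0,0,0],
  [0,0,0,0,0,0],
  [0,0,0,0,0,0],
  [0,0,0,0,0,0],
], grip=1)

```text
time_s: 4.0
ee_pos: [521.0, -133.0, 49.8]
tool_rot: [-1.566, 0.156, -0.161]
force: [-1.7, 0.4, 8.4]
opening: 16.2
```

Emit:
servo_tool([
  [0,0,0,0,0,0],
  [0,0,0,0,0,0],
  [0,0,0,0,0,0],
  [0,0,0,0,0,0],
  [0,0,0,0,0,0],
])

```text
time_s: 4.5
ee_pos: [521.1, -133.0, 49.9]
tool_rot: [-1.566, 0.156, -0.161]
force: [-1.7, 0.6, 5.1]
opening: 15.9
```

```bash
python3 -c "
from h import *
s,R=st();print(s['ft_torque'])"
```

```text
t 4.5 pos [ 521.06   -132.9881   49.8904] F [-1.7408  0.6152  5.1246] open 15.87146121588615
[[ 0.9796  0.0033  0.2007]
 [-0.2007 -0.0012  0.9796]
 [ 0.0035 -1.     -0.0005]] [ 0.329   0.749  -0.2007  1.9698  0.3192  0.4493 -0.3098]
[0.143  0.6766 0.0141]
```

Emit:
servo_tool([
  [0,0,0,0,0,0],
  [0,0,0,0,0,0],
  [0,0,0,0,0,0],
], grip=-0.2)

```text
time_s: 4.8
ee_pos: [522.3, -133.2, 49.4]
tool_rot: [-1.565, 0.154, -0.163]
force: [-0.1, 0.6, -0.3]
opening: 51.0
```

Emit:
servo_tool([
  [0,0.003,0,0,0,0],
  [0,0.002,0,0,0,0],
  [0,0,0,0,0,0],
])

```text
time_s: 5.1
ee_pos: [521.8, -133.0, 43.9]
tool_rot: [-1.565, 0.155, -0.162]
force: [-0.0, 0.0, 1.0]
opening: 51.2
```

Emit:
servo_tool([
  [0,0,0,0,0,0],
  [0,0,0,0,0,0],
  [0,0,0,0,0,0],
  [0,0,0,0,0,0],
  [0,0,0,0,0,0],
], grip=1)

```text
time_s: 5.6
ee_pos: [520.7, -132.9, 44.4]
tool_rot: [-1.566, 0.157, -0.161]
force: [-4.3, 1.3, 5.8]
opening: 16.2
```

Emit:
servo_tool([
  [0,0,0,0,0,0],
  [0,0,0,0,0,0],
])

```text
time_s: 5.8
ee_pos: [520.7, -132.9, 44.4]
tool_rot: [-1.566, 0.157, -0.161]
force: [-3.5, 0.9, 6.1]
opening: 16.4
```

Emit:
servo_tool([
  [0,-0.008,0,0,0,0],
  [0,-0.012,0,0,0,0],
  [0,-0.02,0,0,0,0],
  [0,-0.03,0,0,0,0],
  [0,-0.03,0,0,0,0],
])

```text
time_s: 6.3
ee_pos: [522.4, -133.1, 146.2]
tool_rot: [-1.565, 0.153, -0.164]
force: [0.9, -0.3, -0.7]
opening: 16.5
```

Emit:
servo_tool([
  [0,-0.03,0,0,0,0],
  [0,0,0,0,0,0],
  [0,0,0,0,0,0],
])

```text
time_s: 6.6
ee_pos: [522.4, -133.3, 175.6]
tool_rot: [-1.566, 0.152, -0.165]
force: [-1.1, 0.3, -1.7]
opening: 16.4
```

```bash
python3 - <<'E'
from h import *
to([566.8,110,170])
to([566.8,144.2,170])
s=robot.camera("scene");t=robot.camera("top");cv2.imwrite("pics/s2.png",s);cv2.imwrite("pics/t2.png",t)
a=cv2.resize(s[130:250,140:260],None,fx=5,fy=5,interpolation=cv2.INTER_CUBIC)
cv2.imwrite("pics/c2s.png",a)
E
```

```text
t 6.6 pos [ 522.3523 -133.3216  175.6414] F [-1.1403  0.2751 -1.6821] open 16.40710270041819
[[ 0.9796  0.0083  0.2009]
 [-0.2009 -0.0019  0.9796]
 [ 0.0085 -1.     -0.0002]] [ 0.3973  0.5527 -0.2962  1.8892  0.2343  0.7245 -0.2347]
tool shift mm [ -5.3801   5.5554 247.2914]
t 6.6 pos [ 522.3523 -133.3216  175.6414] F [-1.1403  0.2751 -1.6821] open 16.40710270041819
[[ 0.9796  0.0083  0.2009]
 [-0.2009 -0.0019  0.9796]
 [ 0.0085 -1.     -0.0002]] [ 0.3973  0.5527 -0.2962  1.8892  0.2343  0.7245 -0.2347]
tool shift mm [-12.2494   5.4915 280.7943]
```

View pics/c2s.png

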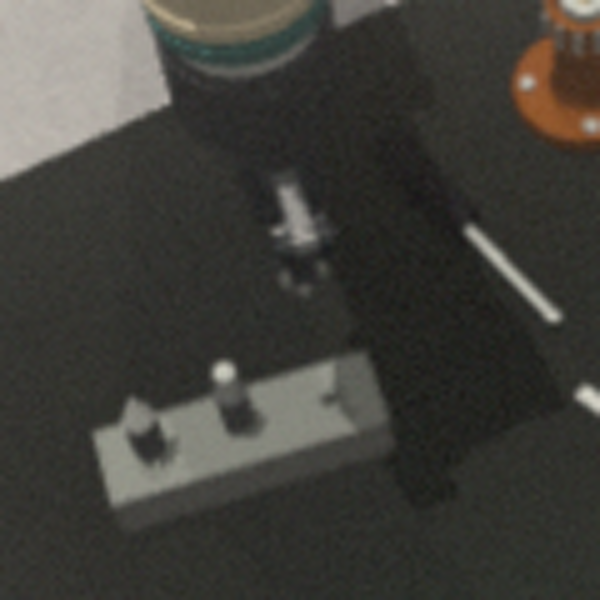

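Emit:
servo_tool([
  [-0.002,0,0.035,0,0,0],
  [-0.002,0,0.04,0,0,0],
  [-0.002,0,0.04,0,0,0],
  [-0.002,0,0.04,0,0,0],
  [-0.002,0,0.04,0,0,0],
])

```text
time_s: 7.2
ee_pos: [550.1, 61.5, 172.9]
tool_rot: [-1.566, 0.157, -0.161]
force: [0.0, 1.1, -0.4]
opening: 16.2
```

Emit:
servo_tool([
  [-0.002,0,0.04,0,0,0],
  [0,0,0.03,0,0,0],
  [0,0,0.015,0,-0.12,0],
  [0,0,0,0,-0.12,0],
  [0,0,0,0,-0.12,0],
])

```text
time_s: 7.7
ee_pos: [564.9, 144.7, 172.6]
tool_rot: [-1.569, -0.131, 0.128]
force: [0.3, -1.0, -1.1]
opening: 16.5
```

Emit:
servo_tool([
  [0,0,0,0,-0.14,0],
  [0,0,0,0,-0.14,0],
  [0,0,0,0,-0.14,0],
  [0,0,0,0,-0.14,0],
  [0,0,0,0,-0.14,0],
])

```text
time_s: 8.2
ee_pos: [565.0, 143.5, 172.7]
tool_rot: [-1.466, -0.676, 0.674]
force: [0.2, -0.1, -1.1]
opening: 16.3
```

Emit:
servo_tool([
  [0,0,0,0,-0.12,0],
  [0,0,0,0,0,0],
  [0,0,0,0,0,0],
])

```text
time_s: 8.5
ee_pos: [565.3, 143.5, 173.2]
tool_rot: [-1.436, -0.762, 0.759]
force: [0.2, -0.5, -0.9]
opening: 16.3
```

```bash
python3 - <<'E'
from h import *
to([568,144.2,140],(.529,.849))
s=robot.camera("scene");t=robot.camera("top");cv2.imwrite("pics/s3.png",s);cv2.imwrite("pics/t3.png",t)
a=cv2.resize(s[100:200,240:350],None,fx=6,fy=6,interpolation=cv2.INTER_CUBIC)
cv2.imwrite("pics/c3s.png",a)
cv2.imwrite("pics/c3t.png",cv2.resize(t[150:250,170:280],None,fx=6,fy=6,interpolation=cv2.INTER_CUBIC))
E
```

```text
t 8.5 pos [565.3269 143.546  173.2324] F [ 0.2365 -0.454  -0.8935] open 16.287577395269103
[[ 0.5611  0.0031 -0.8277]
 [ 0.8277 -0.001   0.5611]
 [ 0.0009 -1.     -0.0031]] [ 0.0774  0.6644 -0.601   1.7606  0.4792  0.8644  0.2331]
tool shift mm [ 2.0126 33.2398 -1.7415]
turn [ 0.0032 -0.0385  0.0008]
```

View pics/c3s.png

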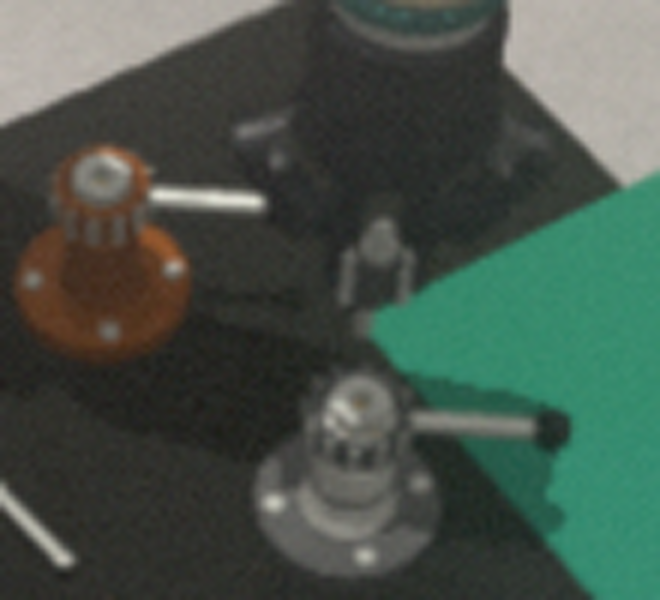

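View pics/c3t.png

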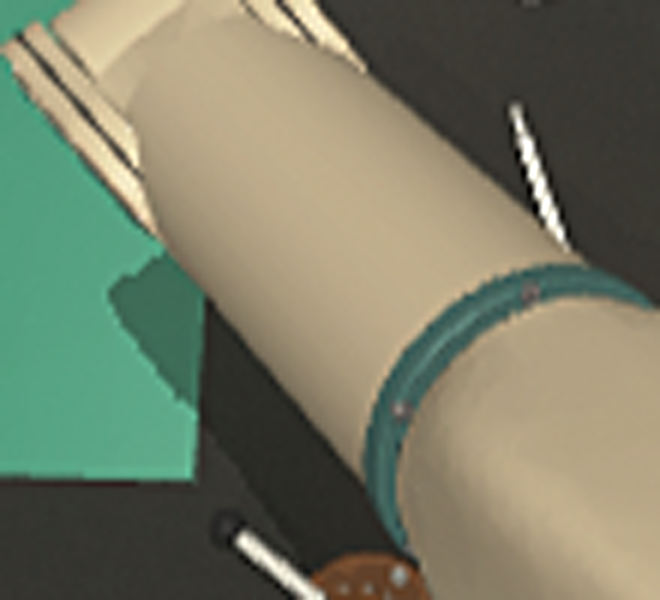

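Emit:
servo_tool([
  [0.002,0.015,-0.0017,0.003,-0.038,0.001],
  [0,0.02,0,0,0,0],
  [0,0,0,0,0,0],
  [0,0,0,0,0,0],
])

```text
time_s: 9.0
ee_pos: [568.1, 144.5, 138.6]
tool_rot: [-1.422, -0.792, 0.792]
force: [0.5, 0.3, -0.8]
opening: 16.5
```

```bash
python3 - <<'E'
from h import *
st()
s=robot.camera("scene");cv2.imwrite("pics/s4.png",s)
a=cv2.resize(s[125:195,265:335],None,fx=8,fy=8,interpolation=cv2.INTER_CUBIC)
cv2.imwrite("pics/c4s.png",a)
E
```

```text
t 9.0 pos [568.0596 144.5114 138.584 ] F [ 0.4936  0.2725 -0.7961] open 16.525651052911062
[[ 0.5263  0.0004 -0.8503]
 [ 0.8503 -0.0004  0.5263]
 [-0.0002 -1.     -0.0006]] [ 0.0639  0.7148 -0.5832  1.7786  0.5238  0.8077  0.2385]
```

View pics/c4s.png

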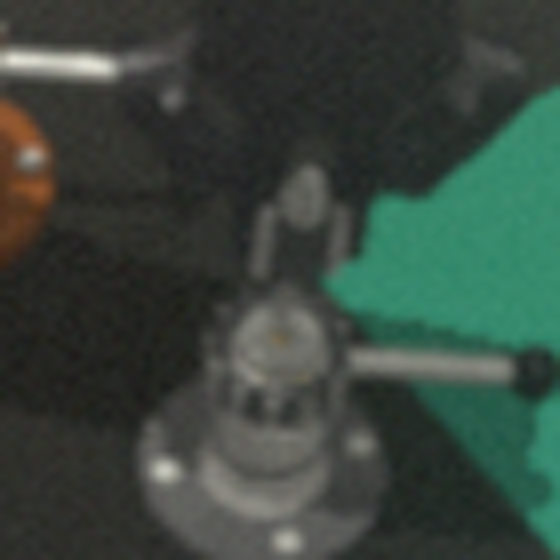

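```bash
python3 - <<'E'
from h import *
s=cv2.imread("pics/s4.png")
g=cv2.cvtColor(s,cv2.COLOR_BGR2GRAY)
np.set_printoptions(linewidth=250)
print(g[143:175,292:314])
a=cv2.resize(s[140:175,285:320],None,fx=17,fy=17,interpolation=cv2.INTER_CUBIC)
a=cv2.convertScaleAbs(a,alpha=2.2,beta=-70)
cv2.imwrite("pics/c4z.png",a)
print(proj("scene",[568.06,144.5,108.2]),proj("scene",[568.06,144.5,186.2]),proj("scene",[569.7,145.5,95]),proj("scene",[568.06,144.5,166.2]))
E
```

```text
[[ 46  47  43  38  40  38  41  42  39  45  52  54  52  53  47  44  41  43  44  38  40  45]
 [ 44  42  42  41  37  37  39  38  43  47  53  53  54  54  49  40  38  40  38  41  43  45]
 [ 42  39  42  37  36  42  38  38  40  54  59  71  64  49  51  43  38  36  42  38  41  42]
 [ 44  40  42  42  39  38  38  34  45  57  83 102  98  67  40  41  37  38  34  37  38  42]
 [ 36  36  36  40  35  39  42  40  55  76  92 104 106  80  46  41  43  36  44  39  45  42]
 [ 41  41  40  34  37  45  40  45  72  86  93  98 102  81  51  40  39  36  41  40  52  47]
 [ 48  43  41  39  40  39  39  56  83  96  95  91 100  87  56  38  41  42  42  51  72  81]
 [ 50  46  40  39  38  50  63  65  81  94  98  94 101  85  65  60  51  43  45  72  96 106]
 [ 50  51  39  35  43  67  91  79  82  93  92  89  96  80  71  80  68  51  50  88 106 112]
 [ 47  48  42  38  47  75  90  73  62  83  86  91  89  70  67  81  70  49  59  92 109 108]
 [ 50  45  42  38  51  79  85  63  51  60  70  74  63  54  67  85  72  48  59  94 107 113]
 [ 49  48  39  47  58  82  86  62  52  48  50  50  52  52  73  88  71  45  71  94 105 109]
 [ 49  4
[... 1192 characters left out ...]
 122 121 112 111 108 108 112 114 109  93  71  63  76  84  85  88  91  95]
 [ 72  79 107 109 126 129 115 113 113 111 112 109 105  98  73  60  90 119 125 129 125 130]
 [ 93  90 115 126 113 115 112 107 105 105 107 101 105  97  72  63  84 115 124 128 127 131]
 [ 89  83 104 127 132 118 103  95  95  97  96 100  91  86  69  74  81  89  93  90  98  99]
 [ 76  68  88 106 133 132 109 104  97  95  95  93  73  62  74  78  68  57  56  56  54  60]
 [ 70  69  94  98  89  93  99 104  90  80  71  67  65  57  74  81  59  42  36  37  43  38]
 [ 68  66  87  84  59  66  88  93  84  74  68  71  64  56  76  73  56  45  42  39  41  39]]
[299.428  163.2645] [302.0498 144.9439] [299.6466 166.4004] [301.3475 149.8621]
```

View pics/c4z.png

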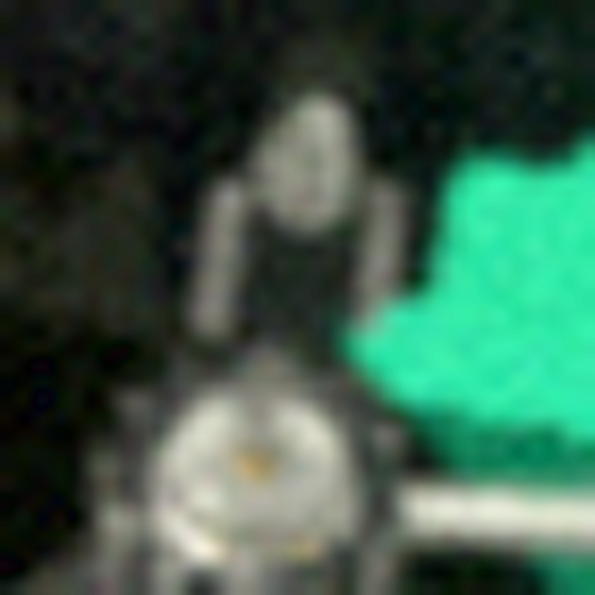

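```bash
python3 - <<'E'
from h import *
s=cv2.imread("pics/s3.png")
g=cv2.cvtColor(s,cv2.COLOR_BGR2GRAY)
np.set_printoptions(linewidth=250)
print(g[132:160,292:314])
T=np.array([565.33,143.55,173.2])
for h in(-30.4,-2.4,27.6,47.6):print(h,proj("scene",T+[0,0,h]))
a=cv2.resize(s[128:163,285:320],None,fx=17,fy=17,interpolation=cv2.INTER_CUBIC)
a=cv2.convertScaleAbs(a,alpha=2.2,beta=-70)
cv2.imwrite("pics/c3z.png",a)
E
```

```text
[[ 43  48  45  45  43  42  41  42  42  46  48  51  53  49  51  43  45  44  43  47  46  49]
 [ 45  48  47  45  44  38  40  43  44  50  53  52  52  54  53  46  44  49  38  40  45  47]
 [ 47  44  43  45  41  38  39  40  46  49  55  54  56  56  51  47  41  40  43  44  46  45]
 [ 47  45  41  43  38  40  42  43  47  54  56  58  59  53  50  44  42  40  45  42  45  44]
 [ 43  43  40  42  43  41  40  42  52  57  68  84  83  65  49  43  43  42  43  43  43  45]
 [ 43  38  37  40  42  42  44  42  51  68  95 111 112  84  55  43  42  40  40  46  49  42]
 [ 42  38  36  38  45  40  37  43  59  79  96 101 104  86  60  40  42  45  41  39  40  47]
 [ 45  43  44  40  41  40  42  44  74  91  95  98 103  90  62  45  39  38  40  42  43  41]
 [ 52  49  42  41  41  44  49  56  87  99  95  96  99 102  77  49  46  39  42  41  40  52]
 [ 50  51  45  41  38  53  74  67  89  98  93  96  97  97  84  74  64  45  46  44  49  54]
 [ 53  47  44  39  50  80  94  76  80  91  93  99  99  90  75  88  84  53  44  44  53  55]
 [ 49  50  44  39  50  79  90  75  63  76  84  91  84  73  64  80  84  60  43  49  45  54]
 [ 54  4
[... 849 characters left out ...]
 96 103 108 111 106 110 108 110 110 109 112 109 112]
 [ 51  48  49  49  48  50  57  76  86  95 107 109 109 108 107 109 110 111 110 108 106 109]
 [ 50  51  52  51  47  52  59  72  83  93 104 109 109 109 109 107 111 110 110 110 112 110]
 [ 50  48  45  52  47  51  51  61  64  74  90 104 109 109 109 110 111 111 112 109 111 108]
 [ 47  45  44  51  47  48  51  49  52  52  67  92 103 111 108 113 108 111 110 109 111 108]
 [ 35  39  40  49  43  49  49  48  51  51  54  69  92 106 107 109 109 110 111 108 109 108]
 [ 38  36  40  40  38  45  48  48  50  50  51  57  77 102 112 111 109 111 110 106 110 110]]
-30.4 [299.6776 154.8808]
-2.4 [300.6109 148.2018]
27.6 [301.6567 140.7012]
47.6 [302.3817 135.4906]
```

View pics/c3z.png

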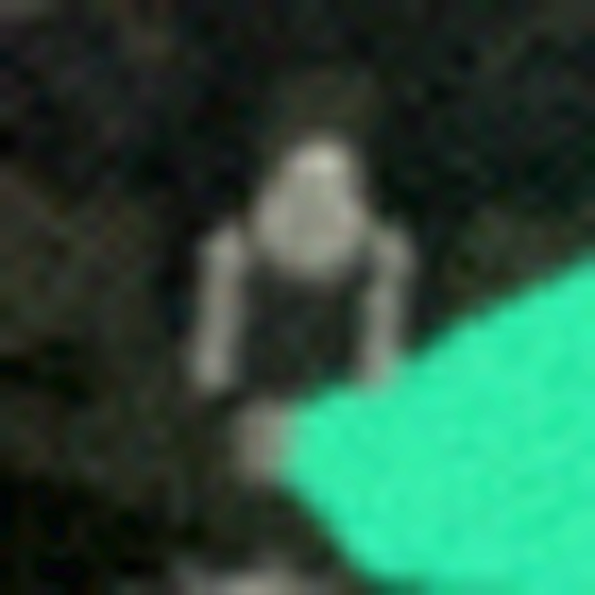

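```bash
python3 - <<'E'
from h import *
f=onz("scene",(299.6,154.5),142.8);c=onz("scene",(299.65,166.4),95);c2=onz("scene",(299.8,166.1),95)
print(f,c,c2); d=c-f; s,R=st()
tgt=np.array([565.33,143.55])+d[:2]; print(tgt)
x=R[:2,0];z=R[:2,2];e=tgt-s["ee_pos"][:2];print("tool x,z",e@x,e@z)
E
```

```text
[564.1532 144.1192 142.8   ] [569.7039 145.5088  95.    ] [569.0681 146.4621  95.    ]
t 9.05 pos [568.5494 144.772  139.2969] F [ 0.3066  0.3397 -0.663 ] open 16.216639055054813
[[ 0.5263  0.0018 -0.8503]
 [ 0.8503  0.0001  0.5263]
 [ 0.001  -1.     -0.0015]] [ 0.0641  0.7139 -0.5837  1.778   0.5238  0.8077  0.2385]
[570.8807 144.9396]
tool x,z 1.3696038457720965 -1.8940789005944203
```

Emit:
servo_tool([
  [0,-0.015,-0.0019,0,0,-0.05],
  [0,0,0,0,0,0],
  [0,0,0,0,0,0],
  [0,0,0,0,0,0],
])

```text
time_s: 9.45
ee_pos: [570.1, 143.7, 154.4]
tool_rot: [-1.398, -0.826, 0.752]
force: [-0.2, -0.5, -1.2]
opening: 16.1
```

```bash
python3 - <<'E'
from h import *
S,R=st()
s=robot.camera("scene");cv2.imwrite("pics/s5.png",s)
a=cv2.resize(s[136:176,282:322],None,fx=15,fy=15,interpolation=cv2.INTER_CUBIC)
a=cv2.convertScaleAbs(a,alpha=2.2,beta=-70)
cv2.imwrite("pics/c5z.png",a)
g=cv2.cvtColor(s,cv2.COLOR_BGR2GRAY)
np.set_printoptions(linewidth=250)
print(g[138:175,292:314])
for h in (0,15,30,48,78): print(h,proj("scene",[569.7,145.5,95+h]))
E
```

```text
t 9.45 pos [570.1246 143.6698 154.3593] F [-0.1587 -0.4887 -1.1627] open 16.0821588701104
[[ 0.5259  0.0283 -0.8501]
 [ 0.849   0.042   0.5267]
 [ 0.0506 -0.9987 -0.002 ]] [ 0.1097  0.6858 -0.6139  1.7974  0.5039  0.776   0.2673]
[[ 47  50  46  43  41  45  40  40  43  43  47  46  46  47  46  44  41  40  43  47  42  47]
 [ 44  41  44  40  38  40  41  42  45  48  52  53  53  51  52  40  45  41  41  39  46  45]
 [ 45  42  45  42  43  44  43  42  45  51  52  57  50  56  49  44  40  41  38  41  39  45]
 [ 43  45  42  38  38  45  44  39  49  54  55  57  53  49  54  42  43  40  40  41  41  46]
 [ 44  41  44  39  41  37  38  39  48  59  76  81  69  58  39  41  47  43  41  41  39  38]
 [ 38  40  42  44  41  43  42  43  54  70  95 108  97  69  51  42  39  41  41  40  42  43]
 [ 35  39  38  41  37  39  40  42  66  88  95 105 103  80  51  43  39  43  45  41  41  44]
 [ 42  38  41  36  39  43  42  49  83  95 101  97  99  83  64  41  39  45  43  40  43  58]
 [ 45  46  43  37  37  37  44  56  86  98  99  97  98  85  58  51  48  42  45  54  67  80]
 [ 53  45  46  40  42  50  62  68  80  94  94  97  
[... 1911 characters left out ...]
16  96  70  69  73  86  88  86  92  95]
 [ 68  82 111 108  97 104 109 109 113 117 114 110 111  99  78  67  88 121 130 126 126 124]
 [ 84  84 115 113  95  89  96 103 107 107 106 103 108 101  76  66  87 113 126 128 131 132]
 [ 89  82  96 101  97  93  94  94  93  98  94  98  97  85  70  72  79  91  96  97  99  98]
 [ 75  68  87  95  99  98  91  89  94  96  95  87  74  62  74  82  72  53  56  55  62  57]
 [ 69  74  97  99  86  86  84  77  73  75  69  71  64  59  76  79  61  41  41  40  43  38]
 [ 67  67  94  84  61  63  89  90  67  55  61  71  67  55  72  73  52  44  37  39  37  43]]
0 [299.6466 166.4004]
15 [300.1253 163.1209]
30 [300.6149 159.7639]
48 [301.2171 155.6293]
78 [302.2583 148.4686]
```

View pics/c5z.png

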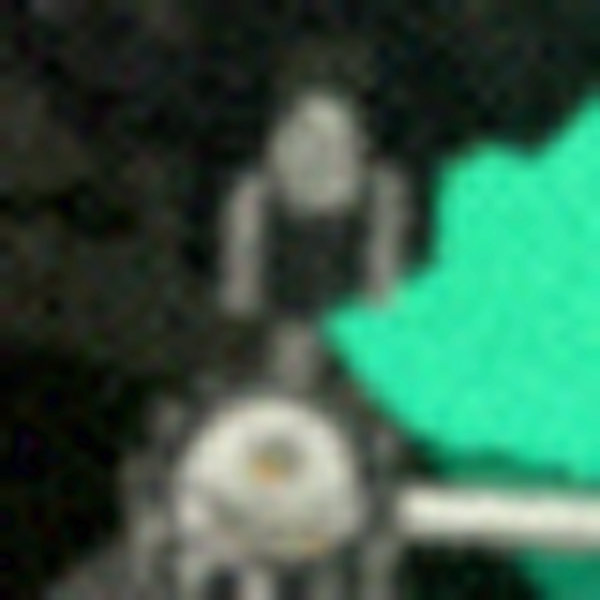

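Emit:
servo_tool([
  [-0.0013,0.01,0.002,0,0,0.01],
  [0,0.01,0,0,0,0],
  [0,0.003,0,0,0,0],
  [0,0.002,0,0,0,0],
  [0,0,0,0,0,0],
])

```text
time_s: 10.0
ee_pos: [568.0, 144.4, 128.7]
tool_rot: [-1.403, -0.818, 0.761]
force: [-0.4, 0.5, -0.9]
opening: 16.1
```

Emit:
servo_tool([
  [0,0.002,0,0,0,0],
  [0,0.002,0,0,0,0],
  [0,0.002,0,0,0,0],
])

```text
time_s: 10.3
ee_pos: [568.5, 144.6, 123.3]
tool_rot: [-1.403, -0.819, 0.759]
force: [-1.7, 1.3, 2.2]
opening: 16.0
```

Emit:
servo_tool([
  [0,0.001,0.001,0,0,0],
  [-0.0003,0.002,0,0,0,0],
  [0,0.002,0,0,0,0],
])

```text
time_s: 10.6
ee_pos: [567.4, 145.2, 118.1]
tool_rot: [-1.403, -0.819, 0.76]
force: [0.4, 0.6, -0.1]
opening: 16.4
```

```bash
python3 - <<'E'
from h import *
S,R=st();print("tool F",R.T@S["force"],"M",R.T@S["ft_torque"])
E
```

```text
t 10.6 pos [567.3935 145.1664 118.1119] F [ 0.4191  0.5809 -0.0779] open 16.383234546472377
[[ 0.5261  0.0229 -0.8501]
 [ 0.8494  0.034   0.5266]
 [ 0.041  -0.9992 -0.0015]] [ 0.076   0.7313 -0.5734  1.8238  0.547   0.7129  0.2251]
tool F [ 0.7107  0.1072 -0.0503] M [ 0.1553 -0.0147 -0.0898]
```

Emit:
servo_tool([
  [-0.0001,0.003,0,0,0,0],
  [-0.0001,0.003,0,0,0,0],
  [-0.0001,0.003,0,0,0,0],
])

```text
time_s: 10.9
ee_pos: [567.5, 145.2, 108.9]
tool_rot: [-1.403, -0.819, 0.76]
force: [0.4, 2.0, 0.4]
opening: 16.2
```

Emit:
servo_tool([
  [-0.0001,0.003,0,0,0,0],
  [-0.0001,0.002,0,0,0,0],
])

```text
time_s: 11.1
ee_pos: [567.4, 145.2, 103.9]
tool_rot: [-1.403, -0.819, 0.76]
force: [-0.3, 1.8, -0.3]
opening: 16.4
```

```bash
python3 - <<'E'
from h import *
S,R=st();print("tool F",R.T@S["force"],"M",R.T@S["ft_torque"])
E
```

```text
t 11.1 pos [567.3925 145.2277 103.8671] F [-0.3274  1.755  -0.2609] open 16.429063440415423
[[ 0.5262  0.0225 -0.85  ]
 [ 0.8494  0.034   0.5267]
 [ 0.0408 -0.9992 -0.0013]] [ 0.0659  0.7503 -0.5576  1.8323  0.5638  0.6855  0.2112]
tool F [1.3077 0.313  1.2031] M [ 0.3036 -0.018  -0.1285]
```

Going well; continue in small steps to the shoulder contact.

Emit:
servo_tool([
  [0.0002,0.002,0.0003,0,0,0],
  [0,0.002,0,0,0,0],
])

```text
time_s: 11.3
ee_pos: [567.5, 145.4, 100.0]
tool_rot: [-1.403, -0.819, 0.76]
force: [-0.6, 1.5, 0.4]
opening: 16.7
```

Emit:
servo_tool([
  [0,0.0015,0,0,0,0],
  [0,0.001,0,0,0,0],
])

```text
time_s: 11.5
ee_pos: [567.5, 145.4, 97.8]
tool_rot: [-1.403, -0.819, 0.76]
force: [-2.2, -0.5, 9.3]
opening: 16.3
```

Emit:
servo_tool([
  [0,0,0,0,0,0],
  [0,0,0,0,0,0],
  [0,0,0,0,0,0],
  [0,0,0,0,0,0],
], grip=-0.2)

```text
time_s: 11.9
ee_pos: [567.7, 145.4, 97.7]
tool_rot: [-1.403, -0.819, 0.76]
force: [-0.4, 0.2, 0.3]
opening: 51.2
```

Emit:
servo_tool([
  [0.002,-0.015,0,0,0,0],
  [0.002,-0.03,0,0,0,0],
  [0.002,-0.04,0,0,0,0],
  [0,-0.02,0,0,0,0.04],
  [0,0,0,0,0,0],
])

```text
time_s: 12.4
ee_pos: [570.6, 149.2, 206.4]
tool_rot: [-1.424, -0.799, 0.785]
force: [1.0, 1.1, 0.1]
opening: 51.2
```

```bash
python3 - <<'E'
from h import *
S,R=st()
s=robot.camera("scene");cv2.imwrite("pics/s6.png",s)
a=cv2.resize(s[120:200,270:350],None,fx=7,fy=7,interpolation=cv2.INTER_CUBIC)
a=cv2.convertScaleAbs(a,alpha=1.6,beta=-30)
cv2.imwrite("pics/c6.png",a)
E
```

```text
t 12.4 pos [570.6195 149.1829 206.3936] F [0.994  1.0778 0.0555] open 51.18404179737505
[[ 0.5261  0.0085 -0.8504]
 [ 0.8504  0.0022  0.5262]
 [ 0.0064 -1.     -0.006 ]] [ 0.0944  0.6352 -0.6405  1.7155  0.4582  0.9359  0.2894]
```

View pics/c6.png

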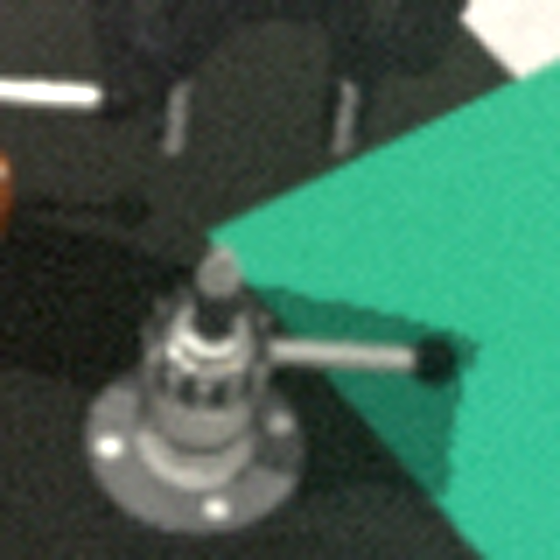

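```bash
python3 - <<'E'
from h import *
S,R=st()
s=cv2.imread("pics/s6.png");t=cv2.imread("pics/top0.png")
gs=s[160:182,318:345].astype(int)
m=(gs.max(2)<62).astype(np.uint8);n,l,q,c=cv2.connectedComponentsWithStats(m);print(q,c+[318,160])
m=(t[174:192,194:212].astype(int).max(2)<75).astype(np.uint8);n,l,q,c=cv2.connectedComponentsWithStats(m);print(q,c+[194,174])
for n,b,cc in(("scene",(331.7,171.0),(569.7,145.5)),("top",(201.5,182.8),(563.9,143.0))):
    p=onz(n,b,80)[:2]-cc;print(n,p,np.hypot(*p),np.degrees(np.arctan2(p[1],p[0])))
C=np.array([567.3,144.8]);a=np.radians(53.5);u=np.array([np.cos(a),np.sin(a)]);nn=np.array([-u[1],u[0]])
to([*(C+62*u+30*nn),74],u)
E
```

```text
t 12.45 pos [569.3147 148.0734 204.2874] F [ 0.0682 -0.5068  0.0448] open 51.10398204416086
[[ 0.5263  0.0052 -0.8503]
 [ 0.8503  0.001   0.5264]
 [ 0.0036 -1.     -0.0039]] [ 0.0946  0.637  -0.639   1.7186  0.4586  0.9343  0.2892]
[[  0   0  27  22 547]
 [ 11   9   6   6  28]
 [  0  16   5   6  19]] [[331.3675 170.1481]
 [331.7143 171.4643]
 [319.3684 179.2105]]
[[  0   0  18  18 216]
 [  5   0  13  14  94]
 [ 11  14   5   4  14]] [[200.338  183.0324]
 [206.883  180.1809]
 [206.4286 189.8571]]
scene [51.8799 75.4084] 91.5311543363918 55.47257525378641
top [54.0208 73.5201] 91.23295869368538 53.692479589744515
t 12.45 pos [569.3147 148.0734 204.2874] F [ 0.0682 -0.5068  0.0448] open 51.10398204416086
[[ 0.5263  0.0052 -0.8503]
 [ 0.8503  0.001   0.5264]
 [ 0.0036 -1.     -0.0039]] [ 0.0946  0.637  -0.639   1.7186  0.4586  0.9343  0.2892]
tool shift mm [ 59.9526 130.4066  25.2755]
turn [0.0038 0.0827 0.0038]
```

Emit:
servo_tool([
  [0.03,0,0.012,0.004,0.07,0.004],
  [0.03,0,0.013,0,0,0],
  [0,0.03,0,0,0,0],
  [0,0.03,0,0,0,0],
  [0,0.03,0,0,0,0],
], grip=1)

```text
time_s: 12.95
ee_pos: [579.6, 210.1, 110.2]
tool_rot: [-1.441, -0.733, 0.743]
force: [0.3, 0.2, 0.1]
opening: -0.1
```

Emit:
servo_tool([
  [0,0.025,0,0,0,0],
  [0,0.012,0,0,0,0],
  [0,0.002,0,0,0,0],
  [0,0,0,0,0,0],
])

```text
time_s: 13.35
ee_pos: [580.4, 210.8, 73.8]
tool_rot: [-1.441, -0.735, 0.741]
force: [0.2, 0.2, 0.2]
opening: -0.0
```

```bash
python3 - <<'E'
from h import *
a=np.radians(54.5);u=np.array([np.cos(a),np.sin(a)]);nn=np.array([-u[1],u[0]])
S,R=st();d=S["ee_pos"][:2]-[567.3,144.8];print("radial",d@u,"normal",d@nn,"R",np.hypot(*d),np.degrees(np.arctan2(d[1],d[0])),"xang",np.degrees(np.arctan2(R[1,0],R[0,0])))
s=robot.camera("scene");cv2.imwrite("pics/s7.png",s)
a=cv2.resize(s[110:200,260:350],None,fx=6,fy=6,interpolation=cv2.INTER_CUBIC)
a=cv2.convertScaleAbs(a,alpha=1.6,beta=-30)
cv2.imwrite("pics/c7.png",a)
E
```

```text
t 13.35 pos [580.4413 210.801   73.8172] F [0.1966 0.1799 0.1987] open -0.007033977819259922
[[ 0.5849 -0.0039 -0.8111]
 [ 0.8111 -0.0011  0.5849]
 [-0.0032 -1.      0.0025]] [-0.0873  0.8336 -0.5133  1.7224  0.5667  0.7424  0.0565]
radial 61.36367143516316 normal 27.628458012699 R 67.29659623013731 78.73924063183485 xang 54.206363739927625
```

View pics/c7.png

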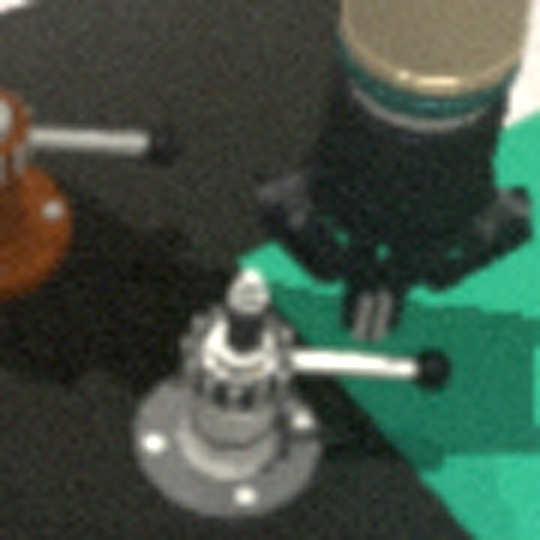

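Emit:
servo_tool([
  [0,0,-0.005,0,0,0],
  [0,0,-0.004,0,0,0],
  [0,0,-0.002,0,0,0],
])

```text
time_s: 13.7
ee_pos: [590.2, 204.1, 74.6]
tool_rot: [-1.442, -0.735, 0.739]
force: [-2.5, 0.9, 2.3]
opening: 0.1
```

Emit:
servo_tool([
  [0.0006,0,-0.0025,0,0.04,0],
  [0.0006,0,-0.0025,0,0.04,0],
  [0.0006,0,-0.0025,0,0.04,0],
  [0.0006,0,-0.0025,0,0.04,0],
  [0.0006,0,-0.0025,0,0.04,0],
])

```text
time_s: 14.2
ee_pos: [601.0, 199.1, 74.0]
tool_rot: [-1.491, -0.578, 0.584]
force: [-3.3, 3.1, 3.5]
opening: -0.1
```

```bash
cat > lv.py <<'E'
from h import *
S,R=st();u=R[:2,0];n=R[:2,2];d=S["ee_pos"][:2]-[567.3,144.8];print("radial",d@u,"normal",d@n,"xang",np.degrees(np.arctan2(R[1,0],R[0,0])));print("toolF",R.T@S["force"],"M",S["ft_torque"])
E
python3 lv.py
```

```text
t 14.2 pos [600.9857 199.1163  73.9623] F [-3.2956  3.069   3.5493] open -0.08746241289349255
[[ 0.7364 -0.0034 -0.6765]
 [ 0.6765 -0.0005  0.7364]
 [-0.0028 -1.      0.0019]] [-0.0896  0.8403 -0.4664  1.6777  0.5114  0.7512 -0.061 ]
radial 61.553508948619935 normal 17.208557593538686 xang 42.57472559196615
toolF [-0.3606 -3.5396  4.4965] M [ 0.705   0.6482 -0.0085]
```

Emit:
servo_tool([
  [0.0006,0,-0.0025,0,0.04,0],
  [0.0006,0,-0.0025,0,0.04,0],
  [0.0006,0,-0.0025,0,0.04,0],
  [0.0006,0,-0.0025,0,0.04,0],
  [0.0006,0,-0.0025,0,0.04,0],
])

```text
time_s: 14.7
ee_pos: [611.4, 190.8, 73.9]
tool_rot: [-1.528, -0.423, 0.428]
force: [-2.3, 3.2, 2.4]
opening: -0.1
```

Emit:
servo_tool([
  [0.0006,0,-0.0025,0,0.04,0],
  [0.0006,0,-0.0025,0,0.04,0],
  [0.0006,0,-0.0025,0,0.04,0],
  [0.0006,0,-0.0025,0,0.04,0],
  [0.0006,0,-0.0025,0,0.04,0],
])

```text
time_s: 15.2
ee_pos: [619.6, 181.0, 73.9]
tool_rot: [-1.554, -0.267, 0.271]
force: [-3.1, 3.6, 2.7]
opening: -0.0
```

```bash
python3 lv.py
```

```text
t 15.2 pos [619.6092 181.036   73.9189] F [-3.0611  3.5919  2.7402] open -0.0108823096775566
[[ 0.9418 -0.003  -0.3361]
 [ 0.3361 -0.0006  0.9418]
 [-0.003  -1.      0.0005]] [-0.1139  0.8368 -0.3662  1.6426  0.4039  0.7412 -0.3288]
radial 61.444299626633764 normal 16.54874622479524 xang 19.63780326068183
toolF [-1.6843 -2.7331  4.413 ] M [ 0.9645  0.5681 -0.0175]
```

Emit:
servo_tool([
  [0.0006,0,-0.0025,0,0.04,0],
  [0.0006,0,-0.0025,0,0.04,0],
  [0.0006,0,-0.0025,0,0.04,0],
  [0.0006,0,-0.0025,0,0.04,0],
  [0.0006,0,-0.0025,0,0.04,0],
])

```text
time_s: 15.7
ee_pos: [625.7, 170.0, 73.9]
tool_rot: [-1.568, -0.11, 0.115]
force: [-3.2, 5.0, 4.2]
opening: 0.1
```

Emit:
servo_tool([
  [0.0006,0,-0.0025,0,0.04,0],
  [0.0006,0,-0.0025,0,0.04,0],
  [0.0006,0,-0.0025,0,0.04,0],
])

```text
time_s: 16.0
ee_pos: [628.2, 163.3, 74.0]
tool_rot: [-1.57, -0.016, 0.021]
force: [-2.6, 5.9, 1.9]
opening: 0.3
```

```bash
python3 lv.py
```

```text
t 16.0 pos [628.2405 163.3412  73.9626] F [-2.65    5.8741  1.9468] open 0.25506998905107453
[[ 0.9997 -0.003  -0.0232]
 [ 0.0232  0.0004  0.9997]
 [-0.003  -1.      0.0005]] [-0.1306  0.8301 -0.285   1.6334  0.3156  0.7265 -0.5425]
radial 61.353751494501374 normal 17.123303897580534 xang 1.3286453853543947
toolF [-2.5189 -1.9363  5.9349] M [ 1.32    0.55   -0.0161]
```

Emit:
servo_tool([
  [0.0006,0,-0.0025,0,0.04,0],
  [0.0006,0,-0.0025,0,0.04,0],
  [0.0006,0,-0.0025,0,0.04,0],
])

```text
time_s: 16.3
ee_pos: [630.0, 156.6, 74.0]
tool_rot: [-1.568, 0.078, -0.074]
force: [-2.5, 7.8, 1.1]
opening: 0.1
```

Emit:
servo_tool([
  [0.0006,0,-0.0025,0,0.04,0],
  [0.0006,0,-0.0025,0,0.04,0],
])

```text
time_s: 16.5
ee_pos: [630.7, 152.0, 74.0]
tool_rot: [-1.565, 0.14, -0.136]
force: [-1.8, 8.6, 1.8]
opening: 0.1
```

```bash
python3 lv.py
```

```text
t 16.5 pos [630.7369 151.9819  73.9748] F [-1.7884  8.6478  1.8044] open 0.06608239862663576
[[ 0.9845 -0.0024  0.1753]
 [-0.1753  0.002   0.9845]
 [-0.0027 -1.      0.0016]] [-0.1412  0.8242 -0.2342  1.6364  0.2592  0.7132 -0.6762]
radial 61.1961875908425 normal 18.18883159361664 xang -10.093720639735691
toolF [-3.2812 -1.7826  8.2034] M [ 1.7144  0.3373 -0.0228]
```

Emit:
servo_tool([
  [0.0005,0,-0.003,0,0.03,0],
  [0.0005,0,-0.003,0,0.03,0],
])

```text
time_s: 16.7
ee_pos: [630.8, 146.7, 74.0]
tool_rot: [-1.56, 0.186, -0.183]
force: [-1.0, 9.0, 1.6]
opening: -0.4
```

Emit:
servo_tool([
  [0.0005,0,-0.003,0,0.03,0],
  [0.0005,0,-0.003,0,0.03,0],
])

```text
time_s: 16.9
ee_pos: [630.7, 142.1, 74.1]
tool_rot: [-1.553, 0.233, -0.23]
force: [0.0, 17.1, -0.5]
opening: -0.3
```

```bash
python3 lv.py
```

```text
t 16.9 pos [630.6895 142.1374  74.1245] F [ 0.0345 17.1152 -0.5054] open -0.31607454765857035
[[ 0.9567 -0.0006  0.2909]
 [-0.2909  0.0053  0.9567]
 [-0.0021 -1.      0.0049]] [-0.1414  0.8181 -0.2052  1.6464  0.2249  0.6993 -0.7511]
radial 61.422373034366096 normal 15.89363060969222 xang -16.91246160891186
toolF [-4.9449  0.5965 16.3823] M [ 3.352   0.0249 -0.0491]
```

Emit:
servo_tool([
  [0,0,-0.002,0,0.01,0],
  [0,0,-0.001,0,0,0],
])

```text
time_s: 17.1
ee_pos: [630.7, 142.1, 74.2]
tool_rot: [-1.549, 0.237, -0.238]
force: [2.3, 16.6, -3.7]
opening: 0.0
```

```bash
python3 lv.py
```

```text
t 17.1 pos [630.6605 142.0992  74.1903] F [ 2.3074 16.5814 -3.6916] open 0.0009329514009429773
[[ 0.9546  0.0018  0.298 ]
 [-0.298   0.0089  0.9545]
 [-0.0009 -1.      0.009 ]] [-0.1396  0.8167 -0.2052  1.6498  0.2217  0.6936 -0.7548]
radial 61.28653665786505 normal 16.303471652817773 xang -17.337791010919396
toolF [-2.7353  3.8432 16.4816] M [ 3.6165 -0.4264 -0.0003]
```

Emit:
servo_tool([
  [0,0,-0.003,0,0,0],
  [0,0,-0.003,0,0,0],
])

```text
time_s: 17.3
ee_pos: [630.6, 141.8, 74.5]
tool_rot: [-1.541, 0.232, -0.238]
force: [6.2, 26.5, -9.3]
opening: 0.3
```

```bash
python3 lv.py;python3 - <<'E'
from h import *
s=robot.camera("scene");cv2.imwrite("pics/s8.png",s)
t=robot.camera("top");cv2.imwrite("pics/t8.png",t)
a=cv2.resize(s[110:200,260:350],None,fx=6,fy=6,interpolation=cv2.INTER_CUBIC)
cv2.imwrite("pics/c8.png",cv2.convertScaleAbs(a,alpha=1.6,beta=-30))
E
```

```text
t 17.3 pos [630.5514 141.8369  74.4712] F [ 6.2291 26.538  -9.2796] open 0.31435815513047055
[[ 0.9553  0.0064  0.2955]
 [-0.2956  0.0164  0.9552]
 [ 0.0013 -0.9998  0.0176]] [-0.1326  0.8142 -0.2103  1.6566  0.2203  0.6831 -0.7486]
radial 61.3008278955341 normal 15.86177615250964 xang -17.19275680681007
toolF [-1.9055  9.7541 27.026 ] M [ 5.8806 -1.3377  0.0143]
```

View pics/c8.png

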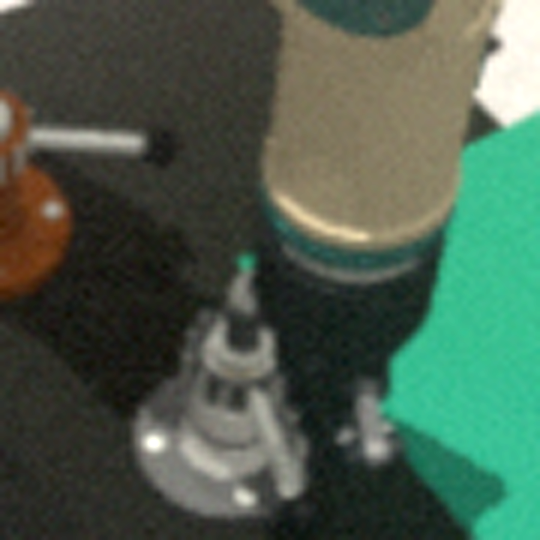

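```bash
python3 - <<'E'
from h import *
C=np.array([569.7,145.5])
for a in(-10,-17,-25,-40,-60):
    u=np.array([np.cos(np.radians(a)),np.sin(np.radians(a))])
    print(a,[((proj("scene",[*(C+r*u),80])-[260,110]+.5)*6).round() for r in(24,62,80,90)])
print(((proj("scene",[630.5,141.8,74])-[260,110])*6).round())
s=cv2.imread("pics/s8.png");t=cv2.imread("pics/t8.png")
a=cv2.resize(s[150:210,285:345],None,fx=9,fy=9,interpolation=cv2.INTER_CUBIC)
cv2.imwrite("pics/c8b.png",cv2.convertScaleAbs(a,alpha=2.2,beta=-40))
cv2.imwrite("pics/c8t.png",cv2.resize(t[140:240,170:280],None,fx=6,fy=6,interpolation=cv2.INTER_CUBIC))
E
```

```text
-10 [array([260., 399.]), array([295., 463.]), array([313., 494.]), array([322., 511.])]
-17 [array([254., 401.]), array([280., 467.]), array([293., 499.]), array([300., 517.])]
-25 [array([247., 402.]), array([261., 470.]), array([269., 503.]), array([273., 522.])]
-40 [array([233., 402.]), array([226., 470.]), array([222., 503.]), array([220., 521.])]
-60 [array([216., 397.]), array([180., 457.]), array([163., 486.]), array([153., 503.])]
[303. 460.]
```

View pics/c8b.png

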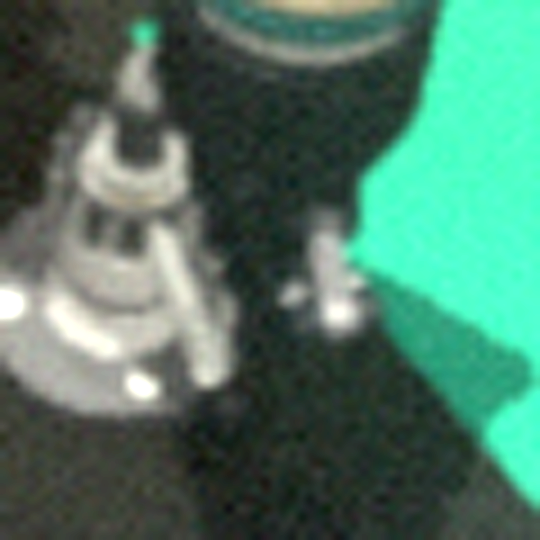

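View pics/c8t.png

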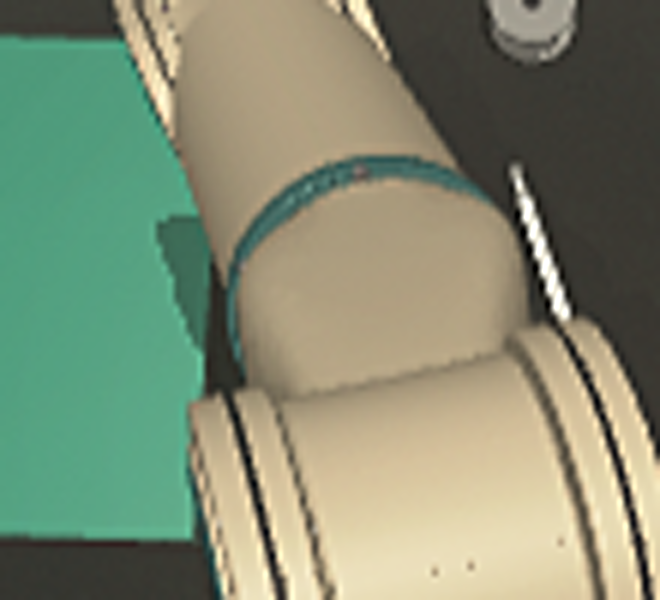

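Emit:
servo_tool([
  [0,0,0.008,0,0,0],
  [0,0,0.01,0,0,0],
  [0,0,0.015,0,0,0],
  [0,-0.02,0.01,0,0,0],
  [0,-0.04,0.01,0,0,0],
])

```text
time_s: 17.9
ee_pos: [641.4, 177.5, 130.8]
tool_rot: [-1.565, 0.248, -0.233]
force: [0.5, 0.2, -0.0]
opening: -0.1
```

Emit:
servo_tool([
  [0,-0.04,0.02,0,0,0],
  [0,-0.04,0.03,0,0,0],
  [0,-0.04,0.04,0,0,0],
  [0,0,0.04,0,0,0],
  [0,0,0.04,0,0,0],
])

```text
time_s: 18.4
ee_pos: [695.1, 337.3, 251.1]
tool_rot: [-1.559, 0.24, -0.242]
force: [1.5, -0.0, -0.5]
opening: -0.2
```

Emit:
servo_tool([
  [0,0,0.04,0,0,0],
  [0,0,0.03,0,0,0],
  [0,0,0,0,0,0],
])

```text
time_s: 18.7
ee_pos: [712.8, 409.1, 246.0]
tool_rot: [-1.559, 0.24, -0.232]
force: [-0.8, 0.5, -0.0]
opening: 0.1
```

```bash
python3 - <<'E'
from h import *
st()
s=robot.camera("scene");cv2.imwrite("pics/s9.png",s)
t=robot.camera("top");cv2.imwrite("pics/t9.png",t)
a=cv2.resize(s[130:205,265:345],None,fx=5,fy=5,interpolation=cv2.INTER_CUBIC)
b=cv2.resize(t[165:240,190:270],None,fx=5,fy=5,interpolation=cv2.INTER_CUBIC)
cv2.imwrite("pics/c9.png",np.hstack([a,b]))
E
```

```text
t 18.7 pos [712.7884 409.1023 245.9833] F [-0.8417  0.4506 -0.0265] open 0.07075206781892497
[[ 0.9552 -0.0053  0.2959]
 [-0.2959 -0.0004  0.9552]
 [-0.005  -1.     -0.0019]] [-0.4831  0.9347 -0.2069  0.8328  0.166   1.3916 -0.9383]
```

View pics/c9.png

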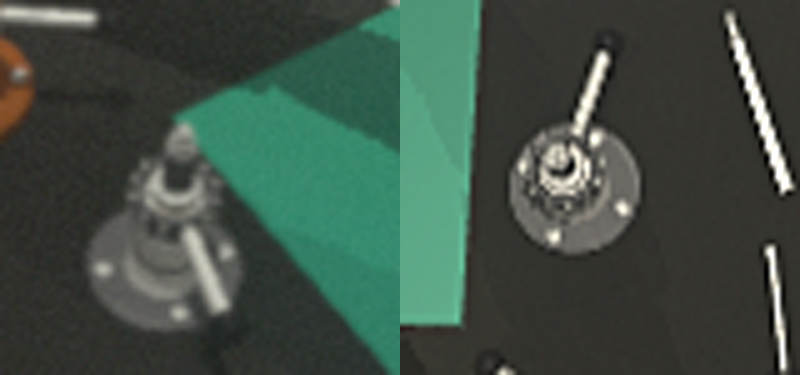

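View pics/t9.png

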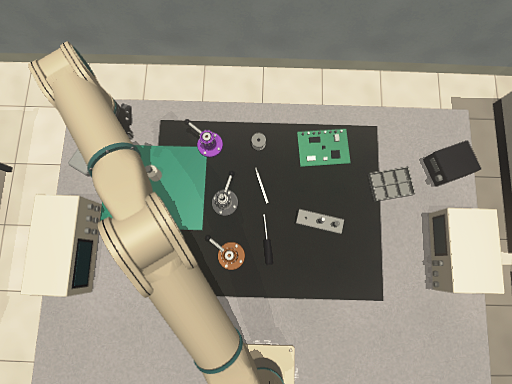

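```bash
python3 - <<'E'
from h import *
s=cv2.imread("pics/s9.png");t=cv2.imread("pics/t9.png")
g=cv2.cvtColor(t,cv2.COLOR_BGR2GRAY)
p=onz("top",(232,173.2),80)[:2]-[563.9,143];print("top lever",np.hypot(*p),np.degrees(np.arctan2(p[1],p[0])))
uv=np.array([222,331])/5-.5+[265,130];p=onz("scene",uv,80)[:2]-[569.7,145.5];print("scene lever",uv,np.hypot(*p),np.degrees(np.arctan2(p[1],p[0])))
print("tip pred scene",proj("scene",[569.7,145.5,145]),"body top",proj("scene",[569.7,145.5,125]),"top tip",proj("top",[563.9,143,145]))
a=cv2.resize(s[148:175,287:314],None,fx=20,fy=20,interpolation=cv2.INTER_CUBIC)
cv2.imwrite("pics/c9z.png",cv2.convertScaleAbs(a,alpha=1.6,beta=-40))
E
```

```text
top lever 93.39628740770692 -16.22850549467438
scene lever [308.9 195.7] 89.50509996705381 -17.878656406884026
tip pred scene [301.2851 155.1626] body top [300.6149 159.7639] top tip [220.67   195.8102]
```

View pics/c9z.png

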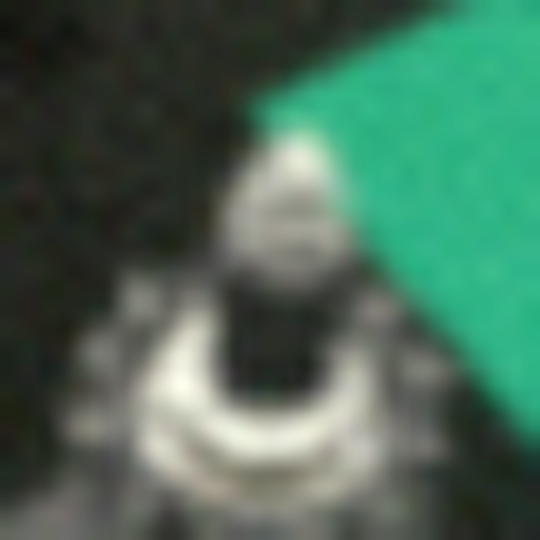

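```bash
python3 -c "
from h import *
print(robot.job_done())"
```

```text
the job is handed in; nothing more can be done
None
```

The step drill is in the collet of the grey stand, shank down and seated. The collet nut is turned clockwise to its stop. I handed the job in at about 19 s of the 58 s allowed, with the robot clear of everything.

- **Choosing the bit:** the step drill was the bit in the hole at the rack's +y end. It was the only one of the three with a ringed tip.
- **Seating the bit:** the bit hung about 3° tilted in the grip, so I corrected that before lowering it. The shoulder met the face at a tool height of 97.8 mm (97.4 expected), with about 9 N of contact force. After release, the tip was within about 0.2 px of where a seated, upright bit should appear in the scene picture.
- **Turning the nut:** I pushed the lever from about +54.5° to about −17°, roughly 1.25 rad. It then stopped moving while the push rose from 17 to 27 N. After I backed off, the two cameras put it at −16.2° and −17.9°, so it stayed put.
- **Other things on the bench:** in the last top picture the other two bits, the stands, the spool, the driver, the tweezers and the tray look unmoved. The arm partly hid the bottle and the jar in that picture, so I could not confirm those two.

**Disagreements in the checks:**
- The two cameras differed by about 5–6 mm in absolute position. I aligned the bit to the collet within one camera view and by force instead.
- The gripper opening read about 16 mm on the 18 mm body at two grip heights. I took this as pad compression or a reading offset.

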